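# Cover the pile of assay plates under the magazine's lip

## Task

Put the blue metal cover plate into the black plate magazine so that it lies flat on the pile of assay plates, with its edge under the green lip: tip it in under the lip, level it, then lower it gently until you feel it rest on the pile, and only then let go. How high the pile stands is not known; neither drop the cover nor press hard on the magazine or pile, and leave the other things on the bench where they are.

Things in the scene. Friction and masses are not known exactly. Their poses are not given: they have to be found in the camera images.
- cover_grip (a point): Centre of the cover's green grip block, axes as the cover's. Block: 60 mm long (x), 12 mm wide (pinch it across y), 44 mm tall (z), standing on the middle of the plate. This point lies 28 mm above the plate's underside, 22 mm above its upper face, 22 mm below the block's top.
- magazine: Fixed open-topped black box with green trim, 148 (x) by 108 (y) by 103 mm tall; origin at the centre of its underside, z up. Cavity 138 (x) by 98 (y) mm, centred, walls 5 mm, all four rising to 103 mm; a green lip overhangs it on the -x side. In the cavity stands a pile of assay plates.
- lip (a point): Middle of the lip's free edge, on its underside: (-43, 0, 97) mm in the magazine's frame, same axes. The lip, 6 mm thick, runs along the whole -x wall and overhangs the cavity by 26 mm, leaving an opening 112 mm long (x -43 to +69): the cover does not pass level, but does tilted 15 to 20 degrees with its -x edge low and first.
- spare_plate: Bystander: loose white assay plate 128 x 86 x 14 mm lying on the bench; origin at the centre of its underside.
- tube_rack: Bystander: loose black and green rack 74 x 192 mm with four capped tubes, 115 mm tall; origin at the centre of its underside.
- tip_box: Bystander: loose black box with cream lid, 120 x 85 x 65 mm; origin at the centre of its underside.
- wash_bottle: Bystander: loose clear bottle, 68 mm wide, 170 mm tall; origin at the centre of its underside.
- pipette: Bystander: loose white hand pipette lying down, 240 mm long along its x, 27 mm high; origin under its middle.
- cover: The loose cover: a flat blue-anodised aluminium plate 128 (own x) by 86 (own y) by 6 mm, about 0.32 kg, with a green grip block on its middle. Origin at the centre of its underside, z up. Same either way round (half a turn about z). At the start it lies flat on the bench.
- mouth (a point): Centre of the cavity at the height of the lip's underside (97 mm above the magazine's underside). The flat top of the pile of white plates (128 x 86 mm) lies 20 to 45 mm below this point, different every time. The pile is cushioned: it gives about 1 mm per 2.5 N (12 mm at most) and springs back; it cannot shift sideways.
Things that resemble listed ones, but are neither listed nor needed, are in the scene too. Leave any orange or red look-alike of the cover alone.

How it is judged:
By the outcome, as a careful person would: the job done as asked, in the order asked, and still so for the second after the job is handed in, with the robot touching nothing.
It also fails if it takes over 54 s, if anything falls off the work surface, if the arm or the gripper's body presses on something with over 40 N, if the wrist force passes 120 N, or if a joint passes its speed limit or range.

## Robot

A 6-joint arm with a two-finger parallel gripper is mounted at the origin on the work surface. World frame = base frame: x ahead of the robot, y to its left, z up, the work surface at z = 0. Lengths are in m, angles in rad, forces in N, time in s.
With the tool pointing down it reaches from about 0.3 to 0.875 m from the base axis. Payload 6.4 kg.
Tool frame: the origin (TCP) lies midway between the tips of the shut fingers; the grasp point (between the pads) lies 19 mm behind it; z points along the fingers, y is the line along which they close (so a half turn about z gives the same grasp; the last joint's range is limited). The gripper opens to 85 mm and grips with 20 to 120 N. Pads are 22 mm wide; open, the fingers measure 114 mm over their backs; the gripper's body (76 mm by 85 mm) begins 54 mm behind the grasp point. The pads swing forward as they close: fully open they stand 13 mm farther back than shut.
Start: joints at [-1.363, 0.181, 1.607, -0, 1.354, -0.206], TCP at [0.231, -0.526, 0.231] pointing down, gripper open.
Joint ranges: [-2.99, 2.99], [-0.89, 2.07], [0.3, 2.58], [-1.14, 4.28], [0, 2.63], [-3.12, 3.12]. Speed limits (rad/s): [2.57, 2.57, 3.01, 3.14, 3.14, 3.14].

## Interface

Orientations are given as a unit quaternion [w, x, y, z].
In Python, from bench import sensors, vision, ctrl gives the robot as it stands.
- The arm moves only by the tool carry_out, never from a script. Its argument "deltas" is text: rows parted by semicolons, each of 7 numbers parted by spaces: the shift along the tool's x, y, z in mm, then the turn, a rotation vector about the tool's x, y, z in rad, then the closure, from 0 (fully open) to 1 (shut). In form: tx ty tz ax ay az claw; .... A call has 1 to 12 rows; each row is the pose to reach, as a shift and turn from the pose commanded when the call began, along the tool's axes at that moment; what a row does not reach only later rows make up. A row lasts 1/8 s, in which the tool goes at most 62.5 mm and 10.7 degrees, less where a joint would pass 70% of its speed; a pose out of reach is approached as far as the arm can. A call with a gripper value outside its range is refused whole. The fingers move at their own pace and stop on an object; the grip force is fixed at half the most. Time passes only in rows, so rows that repeat a pose let the fingers close. It gives the time, the measured TCP pose, the force, the opening and the grip force at its end, in the units of the state.
- sensors.get_obs(): the state, without advancing time (a new reading comes with each control period).
- vision.camera(name): name is "scene" or "top" or "wrist"; returns the picture (480x640x3 uint8, blue, green, red); there is no depth.
- vision.camera_model(name): a dict with "K" (3x3 intrinsics, pixels), "extrinsics" (4x4, takes a point from world to camera coordinates); the wrist camera has in their place "hand_eye" (4x4, takes a point from camera to tool coordinates, whose origin is the TCP and whose axes are the flange's). Camera axes: x right, y down, z forward; pixel columns grow to the right and rows downward; lengths in m; the calibration is good to about 2 mm. A picture is of the moment at which its call begins: read the wrist's pose just before it. camera_model takes no time and is no camera call.
- ctrl.hand_in(): hands the job in; it is judged then, once.
The state is a dict: "time_s": time; "q": joint angles; "dq": joint speeds; "joint_efforts": joint torques, N m; "eef_pos": TCP position; "eef_rot": TCP orientation; "wrist_force": force on the tool from outside, world axes, zero at the start; "torque": the same for the moment, N m; "opening": opening from 0.0 (shut) to 1.0 (fully open); "grasp_force": force on a finger pad.
Only numpy, scipy, OpenCV 4.12 (cv2) and the standard library are available. Lean on these libraries where they do the work, as an engineer would, in place of code of your own. Each camera call takes 0.05 s, during which the arm holds its last target. There are 200 camera calls.

## Working session

There is one attempt and no reset: what is moved stays moved. The work goes in short steps, Python scripts to look and compute and a tool call to move; the robot and the scene stay as the last step left them, time stands still between calls to the robot, and variables do not carry over. Pictures are saved under pics/ and viewed, at most 10 in all, crops included, and the job is handed in when it is done.

Besides the shell and the picture viewer there is one more tool, called after ">>>" as name(argument=value, ...) on one line, values as JSON. carry_out: Moves the arm, as the interface text tells. Its arguments: {"type":"object","properties":{"deltas":{"type":"string"}},"required":["deltas"]}

```bash
mkdir -p pics
python3 - <<'E'
from bench import sensors, vision, ctrl
import cv2,numpy as np
np.set_printoptions(precision=4,suppress=True)
print(sensors.get_obs())
for n in("scene","top"):
    cv2.imwrite(f"pics/{n}0.png",vision.camera(n)); print(vision.camera_model(n))
print(vision.camera_model("wrist"))
E
```

```text
{'time_s': 0.0, 'q': array([-1.3633,  0.1815,  1.608 , -0.    ,  1.3538, -0.2063]), 'dq': array([ 0.0005, -0.0007, -0.0002,  0.0002, -0.0004, -0.0005]), 'joint_efforts': array([  0.0001, -44.4872, -35.1337,  -0.0003,   0.009 ,  -0.    ]), 'eef_pos': array([ 0.2311, -0.5259,  0.2304]), 'eef_rot': array([-0.0009,  0.9787,  0.2054, -0.    ]), 'wrist_force': array([0.3266, 0.4176, 0.1461]), 'torque': array([ 0.0077,  0.0378, -0.0219]), 'grasp_force': 0.0, 'opening': 1.002256906272409}
{'K': array([[458.3074,   0.    , 316.8769],
       [  0.    , 458.3074, 247.5607],
       [  0.    ,   0.    ,   1.    ]]), 'extrinsics': array([[ 0.888 ,  0.4596, -0.0134, -0.536 ],
       [ 0.2734, -0.5513, -0.7883, -0.0847],
       [-0.3697,  0.6963, -0.6152,  1.358 ],
       [ 0.    ,  0.    ,  0.    ,  1.    ]])}
{'K': array([[470.9553,   0.    , 317.4019],
       [  0.    , 470.9553, 230.2818],
       [  0.    ,   0.    ,   1.    ]]), 'extrinsics': array([[ 0.0036, -1.    ,  0.0078, -0.0212],
       [-0.9985, -0.004 , -0.0555,  0.5887],
       [ 0.0555, -0.0076, -0.9984,  1.1633],
       [ 0.    ,  0.    ,  0.    ,  1.    ]])}
{'K': array([[362.2853,   0.    , 314.832 ],
       [  0.    , 362.2853, 239.1098],
       [  0.    ,   0.    ,   1.    ]]), 'hand_eye': array([[-0.0003, -0.9627, -0.2705,  0.0687],
       [ 1.    , -0.0004,  0.0005, -0.001 ],
       [-0.0006, -0.2705,  0.9627, -0.1423],
       [ 0.    ,  0.    ,  0.    ,  1.    ]])}
```

View pics/top0.png

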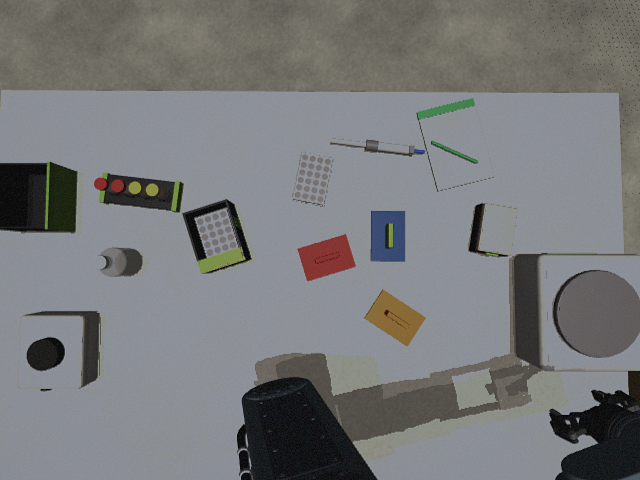

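View pics/scene0.png

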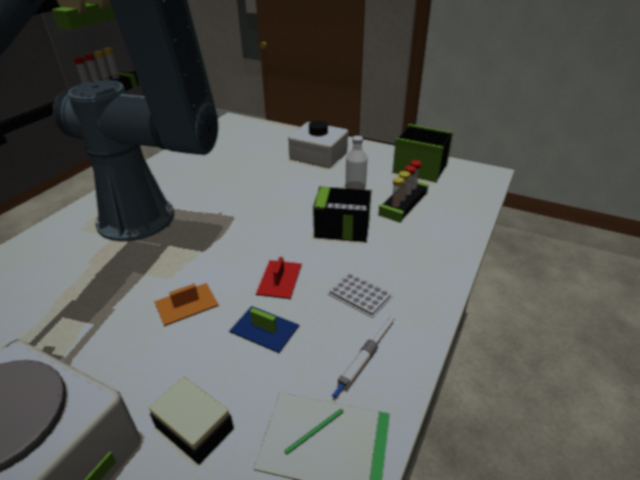

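The top view shows the blue cover at (388,236) with its long side along world x. The magazine is at (217,237) with the lip on its lower, robot-facing side. Next I'll measure both.

```bash
cat > h.py <<'E'
import cv2,numpy as np
from bench import sensors,vision
from scipy.spatial.transform import Rotation as R
np.set_printoptions(precision=4,suppress=True)
def world(name,px,z):
    m=vision.camera_model(name);K=m["K"];E=m["extrinsics"];Rm,t=E[:3,:3],E[:3,3]
    px=np.atleast_2d(np.float64(px)); d=np.c_[px,np.ones(len(px))]@np.linalg.inv(K).T@Rm; c=-Rm.T@t
    return c+d*((z-c[2])/d[:,2])[:,None]
def project(name,P):
    m=vision.camera_model(name);E=m["extrinsics"]
    p=(np.atleast_2d(P)@E[:3,:3].T+E[:3,3])@m["K"].T; return p[:,:2]/p[:,2:]
def big(mask):
    n,l,s,c=cv2.connectedComponentsWithStats(mask.astype(np.uint8)); i=1+np.argmax(s[1:,4]); return l==i
def rect(mask,name,z):
    ct=max(cv2.findContours(mask.astype(np.uint8),0,cv2.CHAIN_APPROX_NONE)[0],key=len)[:,0]
    w=world(name,ct,z)[:,:2]; r=cv2.minAreaRect((w*1000).astype(np.float32)); return r,cv2.boxPoints(r)
E
python3 - <<'E'
from h import *
im=cv2.imread("pics/top0.png");h=cv2.cvtColor(im,cv2.COLOR_BGR2HSV)
reg=np.zeros(im.shape[:2],bool);reg[200:275,360:415]=1
b=reg&(h[...,0]>100)&(h[...,0]<130)&(h[...,1]>120)
g=reg&(h[...,0]>25)&(h[...,0]<50)&(h[...,1]>120)&(h[...,2]>120)
print("cover",rect(big(b),"top",.006)); print("grip",rect(big(g),"top",.05))
reg[:]=0;reg[190:280,175:260]=1
lip=big(reg&(h[...,0]>25)&(h[...,0]<50)&(h[...,1]>120)&(h[...,2]>80))
print("lip",rect(lip,"top",.103))
cv2.imwrite("pics/mag.png",cv2.resize(im[190:285,170:265],None,fx=6,fy=6,interpolation=cv2.INTER_CUBIC))
E
```

```text
cover (((577.0107421875, -196.4463653564453), (83.76882934570312, 124.17670440673828), 89.84368133544922), array([[ 514.8083, -238.1612],
       [ 638.9846, -238.5   ],
       [ 639.2131, -154.7315],
       [ 515.0369, -154.3927]], dtype=float32))
grip (((577.3587036132812, -196.74827575683594), (7.323563575744629, 56.0693244934082), 89.72196960449219), array([[ 549.3066, -200.274 ],
       [ 605.3753, -200.5461],
       [ 605.4108, -193.2226],
       [ 549.3421, -192.9505]], dtype=float32))
lip (((514.6119995117188, 206.80857849121094), (29.95807456970215, 101.07237243652344), 18.717039108276367), array([[484.2083, 249.8655],
       [516.6419, 154.1383],
       [545.0156, 163.7517],
       [512.5821, 259.4788]], dtype=float32))
```

View pics/mag.png

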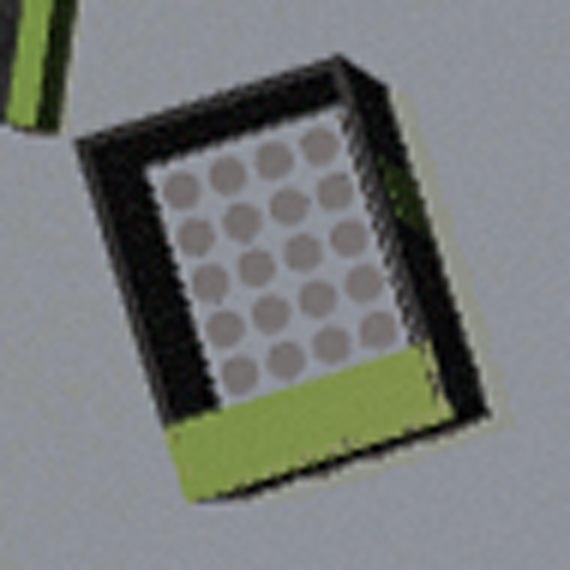

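The crop shows the magazine rim corners at about (183,213), (227,200), (245,260) and (201,273) in the full picture, with the pile visible inside. I'll fit box silhouettes in both cameras.

```bash
cat > fit.py <<'E'
from h import *
from scipy.optimize import minimize
def hullmask(p,roi,S=4):
    x0,y0,x1,y1=roi; m=np.zeros(((y1-y0)*S,(x1-x0)*S),np.uint8)
    q=((p-[x0,y0]+.5)*S-.5)
    cv2.fillConvexPoly(m,cv2.convexHull(np.round(q*16).astype(np.int32)),1,shift=4); return cv2.resize(m.astype(np.float32),(x1-x0,y1-y0),interpolation=cv2.INTER_AREA)
def box(p,L,W,H):
    c=np.array([[sx*L/2,sy*W/2,z] for sx in(-1,1) for sy in(-1,1) for z in(0,H)])
    return c@R.from_euler("z",p[2]).as_matrix().T+[p[0],p[1],0]
def fit(obs,dims,p0):
    f=lambda p:sum(np.abs(hullmask(project(n,box(p,*dims)),roi)-m).sum() for n,roi,m in obs)
    sim=np.array([p0]+[np.add(p0,d) for d in([.01,0,0],[0,.01,0],[0,0,.08])])
    r=minimize(f,p0,method="Nelder-Mead",options=dict(initial_simplex=sim,xatol=1e-5,fatol=.01)); return r.x,r.fun
E
python3 - <<'E'
from fit import *
def hullm(m):
    ct=max(cv2.findContours(m.astype(np.uint8),0,1)[0],key=cv2.contourArea); o=np.zeros(m.shape,np.float32)
    cv2.fillConvexPoly(o,cv2.convexHull(ct),1);return o
ims={n:cv2.imread(f"pics/{n}0.png") for n in("top","scene")}
M=[];C=[]
for n,rm,rc in(("top",(175,190,262,285),(360,200,416,272)),("scene",(305,178,380,250),(222,300,306,358))):
    h=cv2.cvtColor(ims[n],cv2.COLOR_BGR2HSV)
    s=h[rm[1]:rm[3],rm[0]:rm[2]]; m=(s[...,2]<85)|((s[...,0]>25)&(s[...,0]<50)&(s[...,1]>110)); M.append((n,rm,hullm(big(cv2.morphologyEx(m.astype(np.uint8),2,np.ones((3,3)))))))
    s=h[rc[1]:rc[3],rc[0]:rc[2]]; m=(s[...,0]>100)&(s[...,0]<130)&(s[...,1]>120); C.append((n,rc,hullm(big(m))))
p=.56,.19,np.arctan2(.2067-.2550,.565-.50)
yaw=np.radians(18.7)
p=(.555,.22,yaw)
for nm,o,d,p0 in(("mag",M,(.148,.108,.103),p),("cover",C,(.128,.086,.006),(.577,-.196,0))):
    for k in([0],[1],[0,1]):
        q,e=fit([o[i] for i in k],d,p0); print(nm,k,q,np.degrees(q[2]),e)
    for i,(n,_,_) in enumerate(o):
        pr=project(n,box(q,*d)); 
        for a in pr: cv2.circle(ims[n],tuple(np.round(a*16).astype(int)),20,(255,0,255),-1,shift=4)
a=cv2.resize(ims["top"][185:285,170:420],(750,300));b=cv2.resize(ims["scene"][170:370,200:400],(300,300))
cv2.imwrite("pics/ov.png",np.vstack([a,np.hstack([b,np.zeros((300,450,3),np.uint8)])]))
E
```

```text
mag [0] [0.5696 0.2218 0.3153] 18.06614507928839 78.6875
mag [1] [0.5669 0.2262 0.3302] 18.91928066434286 329.25
mag [0, 1] [0.5692 0.2221 0.3221] 18.455521347540635 480.0625
cover [0] [ 0.5767 -0.1965 -0.001 ] -0.05935197251432673 59.6875
cover [1] [ 0.5719 -0.1927 -0.0077] -0.44074078474540584 249.75
cover [0, 1] [ 0.5759 -0.1966 -0.0055] -0.31292889650822575 338.8125
```

View pics/ov.png

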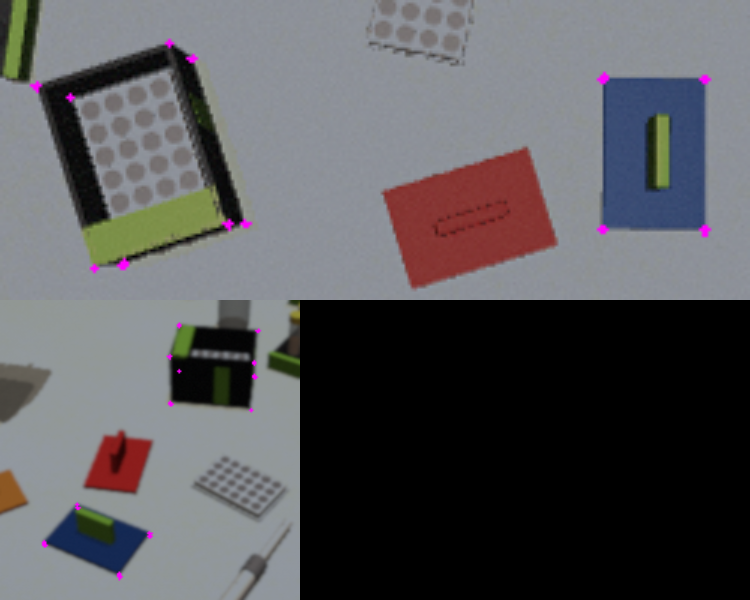

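Both silhouettes fit: the cover is at (0.577,-0.1965) with yaw 0, and the magazine is at (0.5695,0.222) with yaw about 18.3°. I'll hover over the cover and check with the wrist camera.

```bash
cat >> h.py <<'E'
def Rt(yaw,tilt=0): # cover/tool orientation, degrees; tilt: -x edge low
    return R.from_euler("z",yaw,degrees=True)*R.from_euler("y",-tilt,degrees=True)*R.from_euler("x",180,degrees=True)
def delta(pos,yaw,tilt=0,base=None):
    o=sensors.get_obs(); p0,q=base if base else (o["eef_pos"],R.from_quat(o["eef_rot"],scalar_first=True))
    print(np.round(q.inv().apply(np.array(pos)-p0)*1000,1),np.round((q.inv()*Rt(yaw,tilt)).as_rotvec(),4))
def wcam():
    o=sensors.get_obs(); im=vision.camera("wrist"); m=vision.camera_model("wrist")
    T=np.eye(4);T[:3,:3]=R.from_quat(o["eef_rot"],scalar_first=True).as_matrix();T[:3,3]=o["eef_pos"]
    return im,np.linalg.inv(T@m["hand_eye"]),m["K"]
E
python3 -c "
from h import *
delta([.577,-.1965,.15],0)"
```

```text
[ 449.1 -162.4   80.9] [-0.0016 -0.      0.4138]
```

>>> carry_out(deltas="56 -20 10 0 0 0.05 0.5;112 -41 20 0 0 0.1 0.5;168 -61 30 0 0 0.155 0.5;225 -81 40 0 0 0.207 0.5;281 -102 51 0 0 0.26 0.5;337 -122 61 0 0 0.31 0.5;393 -142 71 0 0 0.36 0.5;449 -162.5 81 -0.0016 0 0.414 0.5;449 -162.5 81 -0.0016 0 0.414 0.5;449 -162.5 81 -0.0016 0 0.414 0.5;449 -162.5 81 -0.0016 0 0.414 0.5")

```text
time_s: 1.48
eef_pos: [0.5763, -0.1984, 0.1504]
eef_rot: [0.001, 1.0, -0.001, 0.0]
wrist_force: [-0.2, 0.1, 0.9]
opening: 0.5
grasp_force: 0.0
```

```bash
cat >> h.py <<'E'
def wworld(px,E,K,z):
    px=np.atleast_2d(np.float64(px)); d=np.c_[px,np.ones(len(px))]@np.linalg.inv(K).T@E[:3,:3]; c=-E[:3,:3].T@E[:3,3]
    return c+d*((z-c[2])/d[:,2])[:,None]
E
python3 - <<'E'
from h import *
im,E,K=wcam(); cv2.imwrite("pics/w1.png",im); np.savez("w1.npz",E=E,K=K)
h=cv2.cvtColor(im,cv2.COLOR_BGR2HSV)
b=big((h[...,0]>100)&(h[...,0]<130)&(h[...,1]>120)); ct=max(cv2.findContours(b.astype(np.uint8),0,1)[0],key=cv2.contourArea)
w=wworld(ct[:,0],E,K,.006)[:,:2]*1000; print("cover",cv2.minAreaRect(w.astype(np.float32)))
g=big((h[...,0]>25)&(h[...,0]<50)&(h[...,1]>120)); ct=max(cv2.findContours(g.astype(np.uint8),0,1)[0],key=cv2.contourArea)[:,0]
print(ct.min(0),ct.max(0)); delta([.577,-.1965,.011],0)
E
```

```text
cover ((600.7822875976562, -197.88929748535156), (77.96910858154297, 47.86612319946289), 89.87830352783203)
[305 198] [319 278]
[  0.6  -2.2 139.6] [ 0.0019 -0.0005 -0.0021]
```

View pics/w1.png

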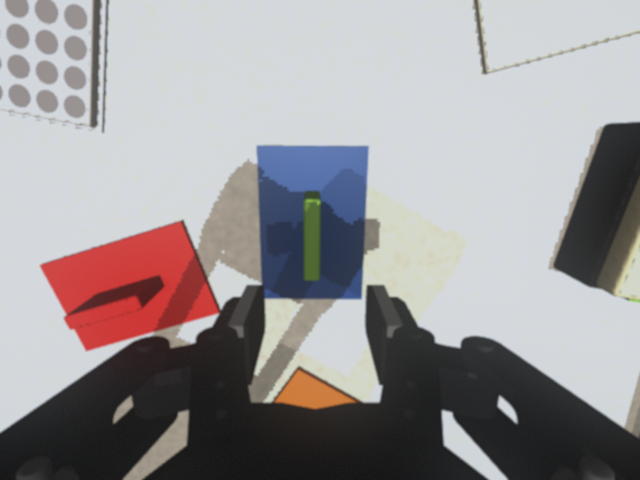

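The wrist view shows the cover's corners at (257,146), (368,146), (361,299) and (263,298). The fingers straddle the block line at column 312.

Run:
```python
from h import *
d=np.load("w1.npz"); w=wworld([[257,146],[368.5,146],[362,299],[262.5,298.5]],d["E"],d["K"],.006); print(w,w.mean(0))
print(wworld([[305,199],[320,199]],d["E"],d["K"],.05))
```

```text
[[ 0.6384 -0.1536  0.006 ]
 [ 0.6382 -0.2391  0.006 ]
 [ 0.5104 -0.2384  0.006 ]
 [ 0.5111 -0.1526  0.006 ]] [ 0.5745 -0.1959  0.006 ]
[[ 0.6046 -0.1911  0.05  ]
 [ 0.6046 -0.2012  0.05  ]]
```

>>> carry_out(deltas="-0.8 -2.5 40 0 0 0 0.5;-0.8 -2.5 80 0 0 0 0.5;-0.8 -2.5 110 0 0 0 0.5;-0.8 -2.5 130 0 0 0 0.5;-0.8 -2.5 139 0 0 0 0.5;-0.8 -2.5 139 0 0 0 0.5;-0.8 -2.5 139 0 0 0 0.5")

```text
time_s: 2.4
eef_pos: [0.5772, -0.1954, 0.0126]
eef_rot: [0.001, 1.0, -0.0, 0.001]
wrist_force: [0.0, -0.1, -0.0]
opening: 0.503
grasp_force: 0.0
```

>>> carry_out(deltas="0 0 0 0 0 0 0.7;0 0 0 0 0 0 0.85;0 0 0 0 0 0 1;0 0 0 0 0 0 1;0 0 0 0 0 0 1;0 0 0 0 0 0 1;0 0 0 0 0 0 1")

```text
time_s: 3.28
eef_pos: [0.5769, -0.1955, 0.0122]
eef_rot: [0.001, 1.0, -0.0, 0.001]
wrist_force: [-0.6, -1.7, 5.8]
opening: 0.13
grasp_force: 59.2
```

Run:
```python
from h import *
for i in range(1): 
    o=sensors.get_obs(); print(o["eef_pos"],o["wrist_force"],o["opening"],o["grasp_force"])
m=np.array([.5695,.222]); yaw=18.3
print("hover"); delta([m[0],m[1],.30],yaw)
```

```text
[ 0.5769 -0.1955  0.0122] [-0.6363 -1.7136  5.7923] 0.12981414961945545 59.23779308795929
hover
[  -7.  -416.7 -288.9] [ 0.0029 -0.0013 -0.3196]
```

>>> carry_out(deltas="0 0 -15 0 0 0 1;0 0 -40 0 0 0 1;0 0 -80 0 0 0 1;0 0 -120 0 0 0 1;-15 -40 -150 0 0 -0.03 1;-35 -90 -180 0 0 -0.08 1;-55 -140 -210 0 0 -0.13 1;-75 -190 -230 0 0 -0.18 1;-95 -240 -238 0 0 -0.23 1;-115 -290 -238 0 0 -0.28 1;-135 -335 -238 0 0 -0.32 1;-155 -370 -238 0.003 -0.001 -0.32 1")

```text
time_s: 4.78
eef_pos: [0.4193, 0.1773, 0.2485]
eef_rot: [-0.001, 0.987, 0.16, -0.001]
wrist_force: [0.1, 0.7, -3.3]
opening: 0.135
grasp_force: 59.2
```

>>> carry_out(deltas="0 0 0 0 0 0 1;0 0 0 0 0 0 1;0 0 0 0 0 0 1")

```text
time_s: 5.15
eef_pos: [0.4215, 0.1747, 0.2486]
eef_rot: [-0.001, 0.987, 0.159, -0.001]
wrist_force: [1.3, -0.3, -4.2]
opening: 0.13
grasp_force: 59.7
```

Run:
```python
from h import *
im,E,K=wcam(); cv2.imwrite("pics/w2.png",im); np.savez("w2.npz",E=E,K=K)
o=sensors.get_obs(); print(o["eef_pos"],R.from_quat(o["eef_rot"],scalar_first=True).as_euler("ZYX",degrees=True),o["wrist_force"],o["opening"],o["grasp_force"])
```

```text
[0.4216 0.1747 0.2486] [  18.2314    0.0559 -179.9154] [ 1.2477  0.9956 -3.8271] 0.13149852983251803 59.68382656574249
```

View pics/w2.png

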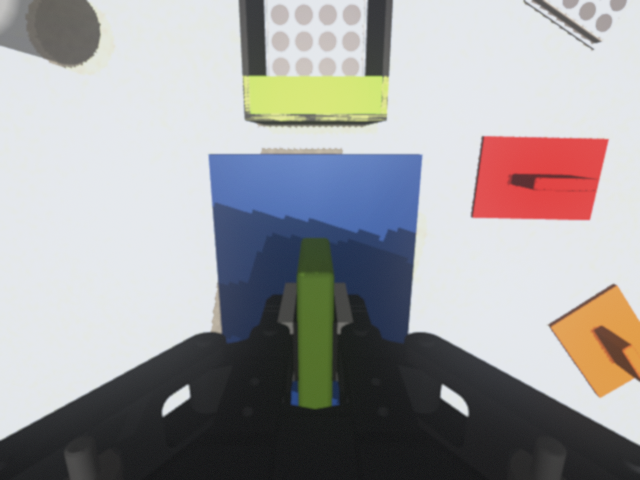

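The wrist view shows the held cover's far edge at (209..421,154). The lip's free edge runs (243..389,76), its outer edge is around row 114, and the pile shows beyond.

Run:
```python
from h import *
d=np.load("w2.npz");E,K=d["E"],d["K"]
o=sensors.get_obs();t=o["eef_pos"];yaw=18.23
r=R.from_euler("z",-yaw,degrees=True)
def rel(px,z): return r.apply(wworld(px,E,K,z)-t)*1000   # frame: tool pos, yaw axes
print("cover edge",rel([[209,154],[421,154]],t[2]-.0062))
L=wworld([[242.5,76],[389,76],[387,114],[245,114]],E,K,.103); print("lip",L, np.linalg.norm(L[0]-L[1]))
e=L[0]-L[1]; print("yaw",np.degrees(np.arctan2(-e[0],e[1]))); mid=(L[0]+L[1])/2
a=np.radians(18.3); print("mag centre from lip",mid[:2]+.043*np.array([np.cos(a),np.sin(a)]))
im=cv2.imread("pics/w2.png")
# pile: sample disc columns
h=cv2.cvtColor(im,cv2.COLOR_BGR2HSV); 
for row in (5,30,55): print(row,"".join("#" if v<70 else "." for v in im[row,236:398].max(1)))
```

```text
cover edge [[ 62.1424  43.2068  -6.2   ]
 [ 62.1497 -41.4465  -6.2   ]]
lip [[0.5108 0.2609 0.103 ]
 [0.5443 0.159  0.103 ]
 [0.5193 0.1508 0.103 ]
 [0.4859 0.2523 0.103 ]] 0.10731145839813466
yaw 18.22743930185662
mag centre from lip [0.5684 0.2235]
5 ...........################..........................................................................................................################.............
30 ............###############.........................................................................................................################..............
55 .............###############.......................................................................................................################...............
```

Run:
```python
from h import *
d=np.load("w2.npz");E,K=d["E"],d["K"]; im=cv2.imread("pics/w2.png").astype(float).max(2)
zs=[];zc=[]
for row in range(2,64,2):
    g=im[row]; l=np.argmax(g[255:290]>110)+255; rr=375-np.argmax(g[345:376][::-1]>110)
    w=lambda z:np.linalg.norm(np.subtract(*wworld([[l-.5,row],[rr+.5,row]],E,K,z)))
    a,b=w(.05),w(.08); zs.append(.05+(.086-a)*.03/(b-a))
    dl=np.argmax(g[225:262]<70)+225; dr=405-np.argmax(g[380:406][::-1]<70)
    w2=np.linalg.norm(np.subtract(*wworld([[dl-.5,row],[dr+.5,row]],E,K,.103))); zc.append(w2)
print(np.median(zs),np.std(zs),np.median(zc))
m=np.array([.5688,.2230]);yaw=18.2
ex=np.array([np.cos(np.radians(yaw)),np.sin(np.radians(yaw)),0]);ey=np.array([-ex[1],ex[0],0])
```

```text
0.05265959450144056 0.0013062115015595357 0.09668194392080226
```

The pile top comes out at about 53 mm (expected range 52–77), which leaves ample room to level at 76 mm. Now for the waypoints.

```bash
cat >> h.py <<'E'
MAG=np.array([.5688,.2230,0]);YAW=18.2
def tcp(lx,lz,tilt,ly=0):
    return MAG+R.from_euler("z",YAW,degrees=True).apply(np.array([lx,ly,lz])/1e3+R.from_euler("y",-tilt,degrees=True).apply([.0659,-.0009,.0122]))
def plan(*wp):
    for a in wp: print(a,end=" "); delta(tcp(*a),YAW,a[2])
def state():  # low corner in magazine frame
    o=sensors.get_obs(); q=R.from_quat(o["eef_rot"],scalar_first=True)*R.from_euler("x",180,degrees=True)
    rz=R.from_euler("z",-YAW,degrees=True)
    print("lc",rz.apply(o["eef_pos"]+q.apply([-.0659,.0009,-.0122])-MAG)*1e3,"ypr",(rz*q).as_euler("zyx",degrees=True),"F",o["wrist_force"],o["opening"],o["grasp_force"],o["time_s"])
E
python3 -c "
from h import *
state(); plan((-40,236,0),(-8,200,17),(-8,130,17))"
```

```text
lc [-220.8347    0.9755  236.4508] ypr [0.0313 0.0559 0.0846] F [ 1.2477  0.9956 -3.8271] 0.13149852983251803 59.68382656574249 5.2
(-40, 236, 0) [180.8   1.1   0.2] [-0.0015  0.001   0.0005]
(-8, 200, 17) [206.4   1.1  17.4] [-0.0015  0.2977  0.0003]
(-8, 130, 17) [206.5   1.2  87.4] [-0.0015  0.2977  0.0003]
```

>>> carry_out(deltas="40 1 0 0 0 0 1;85 1 0 0 0 0 1;130 1 0 0 0.06 0 1;165 1 5 0 0.14 0 1;190 1 10 0 0.22 0 1;206 1 17 -0.0015 0.298 0 1;206 1 35 -0.0015 0.298 0 1;206 1 60 -0.0015 0.298 0 1;206 1 80 -0.0015 0.298 0 1;206 1 87 -0.0015 0.298 0 1;206 1 87 -0.0015 0.298 0 1;206 1 87 -0.0015 0.298 0 1")

```text
time_s: 6.7
eef_pos: [0.6177, 0.2394, 0.1626]
eef_rot: [-0.024, 0.976, 0.157, 0.147]
wrist_force: [0.2, -0.1, -3.7]
opening: 0.132
grasp_force: 59.7
```

Run:
```python
from h import *
cv2.imwrite("pics/s3.png",cv2.resize(vision.camera("scene")[120:260,260:430],None,fx=4,fy=4,interpolation=2))
state(); plan((-8,94,17),(-65,77,17),(-65,77,8),(-65,77,0))
```

```text
lc [ -7.764    1.1764 131.6708] ypr [  0.1081 -17.1283   0.0209] F [ 0.4178 -0.0153 -2.3689] 0.13215068185947446 59.737257957458496 6.75
(-8, 94, 17) [-11.3   1.3  36.1] [-0.0003 -0.0022  0.0018]
(-65, 77, 17) [-70.8   1.2  35.5] [-0.0003 -0.0022  0.0018]
(-65, 77, 8) [-69.7   1.2  46. ] [-0.0002 -0.1593  0.0018]
(-65, 77, 0) [-70.1   1.2  55.3] [-0.0001 -0.2989  0.0018]
```

View pics/s3.png

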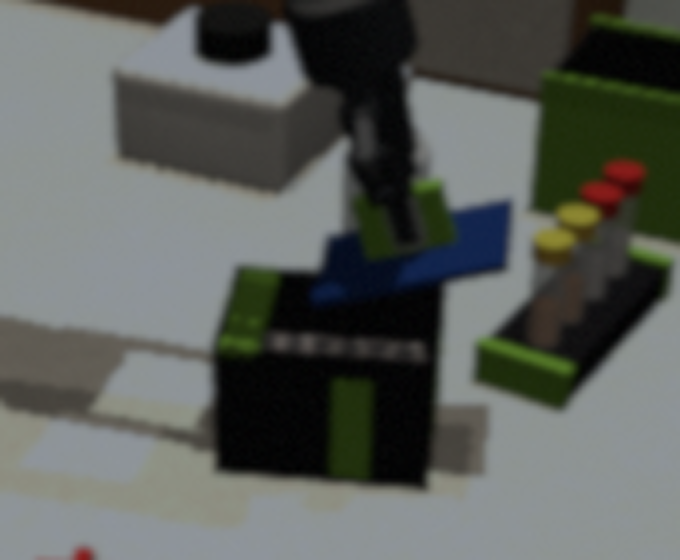

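The cover is tilted the right way, low edge toward the lip, over the opening. Next it slides in under the lip.

>>> carry_out(deltas="-5 1.2 15 0 0 0 1;-11 1.2 36 0 -0.002 0.002 1;-11 1.2 36 0 -0.002 0.002 1;-23 1.2 36 0 -0.002 0.002 1;-35 1.2 36 0 -0.002 0.002 1;-47 1.2 36 0 -0.002 0.002 1;-59 1.2 36 0 -0.002 0.002 1;-66 1.2 36 0 -0.002 0.002 1;-70 1.2 36 0 -0.002 0.002 1;-70 1.2 36 0 -0.002 0.002 1;-70 1.2 36 0 -0.002 0.002 1")

```text
time_s: 8.12
eef_pos: [0.5643, 0.2207, 0.1069]
eef_rot: [-0.024, 0.977, 0.156, 0.146]
wrist_force: [-0.2, 0.7, -4.2]
opening: 0.131
grasp_force: 59.6
```

Run:
```python
from h import *
state(); plan((-65,76,12),(-65,76,6),(-65,76,0))
```

```text
lc [-64.4627   0.0974  75.9637] ypr [ -0.0039 -16.9584   0.0303] F [-0.2152  0.6527 -4.2434] 0.13126516662988155 59.61819291114807 8.125
(-65, 76, 12) [0.3 0.1 5.5] [-0.0005 -0.0865 -0.0002]
(-65, 76, 6) [ 0.6  0.1 12.6] [-0.0005 -0.1913 -0.0002]
(-65, 76, 0) [ 0.2  0.1 19.6] [-0.0005 -0.296  -0.0001]
```

>>> carry_out(deltas="0.2 0 2.7 0 -0.043 0 1;0.3 0 5.5 0 -0.086 0 1;0.5 0 9 0 -0.139 0 1;0.6 0 12.6 0 -0.191 0 1;0.4 0 16 0 -0.244 0 1;0.2 0 19.6 -0.0005 -0.296 0 1;0.2 0 19.6 -0.0005 -0.296 0 1;0.2 0 19.6 -0.0005 -0.296 0 1")

```text
time_s: 9.12
eef_pos: [0.5695, 0.2225, 0.0878]
eef_rot: [-0.0, 0.987, 0.158, 0.0]
wrist_force: [-1.8, 0.7, -3.0]
opening: 0.134
grasp_force: 59.6
```

Run:
```python
from h import *
cv2.imwrite("pics/t4.png",np.hstack([cv2.resize(vision.camera("top")[185:285,165:265],None,fx=4,fy=4,interpolation=2),cv2.resize(vision.camera("scene")[160:260,290:390],None,fx=4,fy=4,interpolation=2)]))
state(); plan((-64.5,72,0),(-64.5,58,0),(-64.5,52,0))
```

```text
lc [-65.6642   0.2502  75.782 ] ypr [-0.0008  0.0038  0.0111] F [-0.0797 -0.1293 -3.5646] 0.13584026679495223 59.63167905807495 9.225
(-64.5, 72, 0) [1.2 0.2 3.8] [-0.0002  0.0001 -0.    ]
(-64.5, 58, 0) [ 1.2  0.3 17.8] [-0.0002  0.0001 -0.    ]
(-64.5, 52, 0) [ 1.2  0.3 23.8] [-0.0002  0.0001 -0.    ]
```

View pics/t4.png

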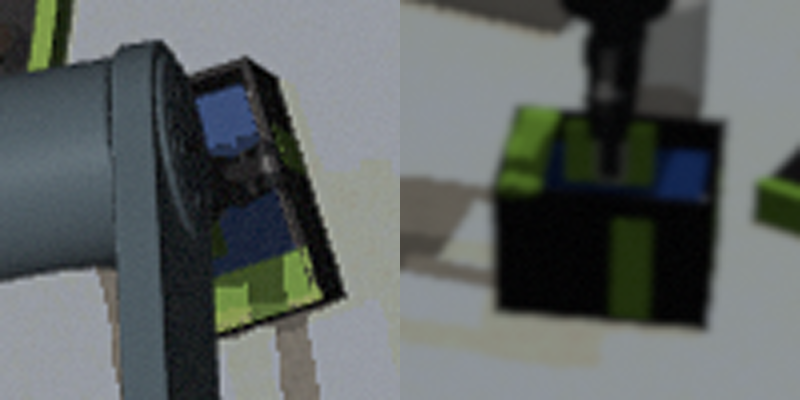

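The cover is level in the cavity, with its near edge under the lip and no contact force. I'll lower it to 58 mm and then go in fine steps.

>>> carry_out(deltas="1 0.2 2 0 0 0 1;1 0.2 5 0 0 0 1;1 0.2 8 0 0 0 1;1 0.2 11 0 0 0 1;1 0.2 13 0 0 0 1;1 0.2 15 0 0 0 1;1 0.2 17 0 0 0 1;1 0.2 17 0 0 0 1")

```text
time_s: 10.22
eef_pos: [0.5703, 0.2226, 0.0707]
eef_rot: [-0.0, 0.987, 0.158, -0.001]
wrist_force: [-0.5, 0.1, -3.4]
opening: 0.133
grasp_force: 59.6
```

>>> carry_out(deltas="0 0 1 0 0 0 1;0 0 1 0 0 0 1;0 0 1 0 0 0 1")

```text
time_s: 10.6
eef_pos: [0.5706, 0.2226, 0.0701]
eef_rot: [-0.0, 0.987, 0.158, -0.0]
wrist_force: [0.3, -0.1, -3.0]
opening: 0.13
grasp_force: 59.7
```

>>> carry_out(deltas="0 0 1 0 0 0 1;0 0 1 0 0 0 1;0 0 1 0 0 0 1")

```text
time_s: 10.98
eef_pos: [0.5706, 0.2226, 0.0691]
eef_rot: [-0.0, 0.987, 0.158, -0.0]
wrist_force: [-0.6, -0.0, -1.2]
opening: 0.131
grasp_force: 60.1
```

>>> carry_out(deltas="0 0 1 0 0 0 1;0 0 1 0 0 0 1;0 0 1 0 0 0 1;0 0 1 0 0 0 1")

```text
time_s: 11.48
eef_pos: [0.5706, 0.2226, 0.0681]
eef_rot: [-0.0, 0.987, 0.158, -0.0]
wrist_force: [-1.0, 0.0, 0.8]
opening: 0.127
grasp_force: 60.4
```

>>> carry_out(deltas="0 0 1 0 0 0 1;0 0 1 0 0 0 1;0 0 1 0 0 0 1;0 0 1 0 0 0 1")

```text
time_s: 11.98
eef_pos: [0.5706, 0.2226, 0.0671]
eef_rot: [-0.0, 0.987, 0.158, -0.0]
wrist_force: [-0.5, -0.0, 2.7]
opening: 0.133
grasp_force: 60.7
```

Contact is clear, with force rising about 2 N/mm. I'll ease back 1 mm and release partway, since full opening would hit the walls.

>>> carry_out(deltas="0 0 -1 0 0 0 1;0 0 -1 0 0 0 1;0 0 -1 0 0 0 0.85;0 0 -1 0 0 0 0.8;0 0 -1 0 0 0 0.75;0 0 -1 0 0 0 0.7;0 0 -1 0 0 0 0.68;0 0 -1 0 0 0 0.68")

```text
time_s: 12.98
eef_pos: [0.5704, 0.2226, 0.0679]
eef_rot: [-0.0, 0.987, 0.158, -0.0]
wrist_force: [0.6, 0.6, 0.5]
opening: 0.321
grasp_force: 0.0
```

Released. Now straight up, slowly at first, then away so the cameras can see.

>>> carry_out(deltas="0 0 -3 0 0 0 0.68;0 0 -10 0 0 0 0.68;0 0 -25 0 0 0 0.68;0 0 -45 0 0 0 0.68;0 0 -75 0 0 0 0.68;0 0 -110 0 0 0 0.68;0 0 -150 0 0 0 0.68;0 0 -180 0 0 0 0.68;-40 0 -190 0 0 0 0.68;-90 60 -190 0 0 0 0.68;-140 120 -190 0 0 0 0.68;-150 180 -190 0 0 0 0.68")

```text
time_s: 14.48
eef_pos: [0.4838, 0.0305, 0.2599]
eef_rot: [0.0, 0.987, 0.159, 0.001]
wrist_force: [0.3, 0.3, 0.7]
opening: 0.321
grasp_force: 0.0
```

>>> carry_out(deltas="0 50 0 0 0 0 0.68;0 100 0 0 0 0 0.68;0 150 0 0 0 0 0.68;0 150 0 0 0 0 0.68;0 150 0 0 0 0 0.68")

```text
time_s: 15.1
eef_pos: [0.5317, -0.1109, 0.2588]
eef_rot: [-0.0, 0.987, 0.158, -0.0]
wrist_force: [-0.0, 0.4, -0.1]
opening: 0.322
grasp_force: 0.0
```

Run:
```python
from h import *
t=vision.camera("top");cv2.imwrite("pics/f.png",np.hstack([cv2.resize(t[185:285,165:265],None,fx=4,fy=4,interpolation=2),cv2.resize(vision.camera("scene")[160:260,290:390],None,fx=4,fy=4,interpolation=2)]))
h=cv2.cvtColor(t,cv2.COLOR_BGR2HSV);reg=np.zeros(t.shape[:2],bool);reg[190:280,175:260]=1
print(rect(big(reg&(h[...,0]>100)&(h[...,0]<130)&(h[...,1]>120)),"top",.062)[0])
o=sensors.get_obs();print(o["eef_pos"],o["wrist_force"],o["time_s"])
```

```text
((583.0887451171875, 228.1044464111328), (103.5920639038086, 86.82174682617188), 18.322202682495117)
[ 0.5316 -0.11    0.2586] [-0.4059  0.2983  0.8189] 15.2
```

View pics/f.png

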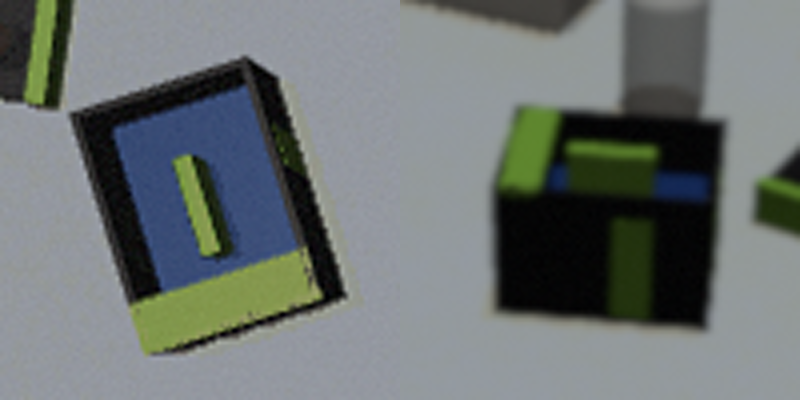

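The cover lies flat on the pile, square in the cavity with its edge under the lip, and the robot is clear of everything.

```bash
python3 -c "
from bench import ctrl; print(ctrl.hand_in())"
```

```text
the job is handed in; nothing more can be done
None
```

The blue cover lies flat on the pile with its edge under the green lip; I released it only after feeling contact with the pile (under 3 N), moved the arm clear, and handed the job in at about 15 s.

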